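# Lock the battery cap of a bench meter with a flat-bladed key

## Task

The round slotted battery cap on top of the white bench meter was left open. Take the flat-bladed key out of the tool stand, put its blade into the cap's slot, press the cap in against its spring and turn it clockwise, as seen from above, by its quarter turn (about 80 degrees) until it is locked and springs back up; then put the key back upright, fully home in the stand pocket it came from and let it go. Be gentle (never more than 25 N between key and meter), touch the meter with the key only, and leave everything else in its place.

Things in the scene. Friction and masses are not known exactly. Their poses are not given: they have to be found in the camera images.
- meter: White plastic bench meter, a box 150 (x) x 140 (y) x 55 (z) mm, fixed; origin at the centre of its underside, z up. On its top, 20 mm towards its own +x from the origin, a neck ring (radius 25 inside, 30 outside, 10 mm high) holds the cap (radius 20 mm). A slot 5 mm wide and 7 mm deep, flat-floored and open at both ends, runs across the cap through its centre.
- neck (a point): Point on the neck's axis, 71 mm above the bench, axes as the meter's: nominal centre of the cap's top face. The cap floats in the neck: its real centre lies up to 4 mm off in x and in y, its top face up to 2.5 mm above or below. This is not measured: feel or see it. Its stiff damped mount creeps sideways under load (about 3 mm/s at 10 N, within the same 4 mm) and stays where left.
- cap_turn (a joint): Cap angle about the vertical, rad, growing clockwise seen from above; starts open at -0.05 to 0.10, 1.40 = locked, hard end 1.48. At value q the slot runs along the meter's own y axis turned clockwise by q. Push-and-turn bayonet: unpressed it is caught between -0.08 and 0.13, or (locked) 1.27 and 1.48; between these it turns only while pressed in 2.8 mm or more, with about 0.06 N m.
- cap_press (a joint): How far the cap is pressed down against its spring, m: 0 = up, 0.005 = hard bottom. The spring takes 6 N to start and 1.5 N more per mm (12 N at 4 mm, 13.5 N at the bottom); it lifts the cap again when let go in the open or locked position.
- stand: Grey tool stand, a block 65 (x) x 130 (y) x 42 (z) mm, fixed; origin at the centre of its underside. Two pockets in its top, 35 mm either side of the middle along its y axis, each 10 (x) x 28 (y) mm and 36 mm deep. One holds the key, the other a punch with a round handle (26 mm wide, 42 mm tall), which stays there.
- key_grip (a point): Handle centre of the loose flat-bladed key (about 90 g); z up along the key, x through its thickness, y across its width. Black handle 16 (x) x 34 (y) x 50 (z) mm; below it a steel blade 3 (x) x 22 (y) mm sticks out 32 mm. At the start it stands in a pocket, the handle's underside resting on the stand's top. The same turned half round.
- blade_tip (a point): Middle of the key blade's straight lower edge, 57 mm below the handle's centre; axes as the key's.
- key: The whole key; origin at the middle of the blade's lower edge.
- punch: Round-handled punch in the other pocket of the stand; origin at its lower tip. Bystander.
- flask: Conical glass flask, 56 mm wide, 80 mm tall, near the middle line between meter and stand; origin at its base. Bystander.
- dish: Small aluminium dish, 60 mm wide, 30 mm tall, near the middle line; origin at its base. Bystander.
- amber: Amber bottle, 56 mm wide, 120 mm tall; origin at its base. Bystander.
- pot: White jar, 60 mm wide, 70 mm tall; origin at its base. Bystander.
- scoop: Spatula 180 mm long lying at the back of the working area. Bystander.
- flask2: Second conical flask, as the first, on the robot's right; origin at its base. Bystander.
Not all that is in view belongs to the job. Of the things shaped like the stand, the grey one is meant.

How it is judged:
On the way, in this order (a step that is already met when the one before it is completed fails the run):
1. the key is lifted clear out of its pocket (z of blade_tip in the frame of stand above 0.05 m), for 0.1 s.
2. the cap is turned to locked and has sprung back up (value of joint cap_turn above 1.25 rad and value of joint cap_press below 0.001 m), for 0.2 s.
At the end, for the whole second after the job is handed in: The cap is locked (cap_turn above 1.25 rad) and up (pressed in less than 1 mm); the key stands at rest, upright within 0.12 rad, back in the pocket it came from with its handle's centre within 8 mm of where it was at the start (all of step 2 and distance of key_grip from where it was at the start of the episode below 0.008 m and angle between key_grip's own z axis and vertical below 0.12 rad and linear speed of key below 0.02 m/s); the robot touches nothing.
It fails at once if key and meter press on each other with more than 25 N (contact force between key and meter above 25 N).
It fails at once if the fingers or the arm touch the meter (contact force between any of the fingers, the arm and meter above 0.5 N).
It fails at once if a bystander is shifted by more than 20 mm (distance of any of flask, dish, amber, pot, scoop, flask2, punch from where it was at the start of the episode above 0.02 m).
It also fails if it takes over 64 s, if anything falls off the work surface, if the arm or the gripper's body presses on something with over 40 N, if the wrist force passes 120 N, or if a joint passes its speed limit or range.

## Robot

A 7-joint arm with a two-finger parallel gripper is mounted at the origin on the work surface. World frame = base frame: x ahead of the robot, y to its left, z up, the work surface at z = 0. Lengths are in m, angles in rad, forces in N, time in s.
With the tool pointing down it reaches from about 0.4 to 0.75 m from the base axis. Payload 19.5 kg.
Tool frame: the origin (TCP) lies between the finger pads; the fingertips stand 17 mm ahead of it and the grasp point (between the pads) lies 2 mm behind it; z points along the fingers, y is the direction in which the jaws open and shut (so a half turn about z gives the same grasp; the last joint's range is limited). The gripper opens to 85 mm and grips with 20 to 120 N. Pads are 22 mm wide; open, the fingers measure 114 mm over their backs; the gripper's body (76 mm by 85 mm) begins 54 mm behind the grasp point. The pads swing forward as they close: fully open they stand 13 mm farther back than shut.
Start: joints at [-1.388, 0.707, -0.028, 1.485, 0.022, 0.951, -0.075], TCP at [0.128, 0.561, 0.248] pointing down, gripper open.
Joint ranges: [-2.71, 2.71], [-0.32, 2.16], [-1.57, 1.52], [0, 2.45], [-1.46, 4.6], [0, 2.02], [-2.83, 2.83]. Speed limits (rad/s): [1.89, 1.89, 2.57, 2.57, 3.01, 3.01, 3.01].

## Interface

Orientations are given as a unit quaternion [x, y, z, w].
In Python, from rig import status, optics, env, trace, tip_of gives the robot as it stands. The module is installed in compiled form; this text tells all that it offers.
- The arm moves only by the shell command python3 -m crank 'ROWS' [FORCE]. ROWS is JSON, one flat list of numbers, 7 for each row, row after row: the shift along the world's x, y, z in mm, then the turn, a rotation vector about the world's x, y, z in degrees, then the finger opening in mm, from 0 to 85.4. In form: [tx, ty, tz, rx, ry, rz, grip, tx, ty, tz, rx, ry, rz, grip, ...]. A call has 1 to 10 rows; each row is the pose to reach, as a shift and turn from the pose measured when the call began; what a row does not reach only later rows make up. A row lasts 1/10 s, in which the tool goes at most 50 mm and 8.59 degrees, less where a joint would pass 70% of its speed; a pose out of reach is approached as far as the arm can. A call with a gripper value outside its range is refused whole. The fingers move at their own pace and stop on an object; FORCE is the grip in N (left out, the last holds). Time passes only in rows, so rows that repeat a pose let the fingers close. It gives the time, the measured TCP pose, the force and the opening at its end, in the units of the state.
- status.get_obs(): the state, without advancing time (a new reading comes with each control period).
- optics.capture(name): name is "side" or "top" or "wrist"; returns the picture (480x640x3 uint8, red, green, blue); there is no depth.
- optics.camera_params(name): a dict with "intrinsics" (3x3 intrinsics, pixels), "eye" and "rotation" of the camera in the world. Camera axes: x right, y up, looking along -z (the intrinsics and any distortion apply to the point x, -y, -z); pixel columns grow to the right and rows downward; lengths in m; the calibration is good to about 2 mm. The wrist camera is an equidistant fisheye: a pixel r from the principal point sees the ray r / f radians off the axis. A picture is of the moment at which its call begins: read the wrist's pose just before it. camera_params takes no time and is no camera call; for the wrist camera it gives the pose at the moment of the call.
- env.job_done(): hands the job in, once; it reports no verdict.
Trained networks look in the newest picture that a camera, given by its name, has taken for a name from the list of things; names that differ only in an ending like _2 or _b are one class to them, and where a whole thing is asked for, a point or a joint stands for the part that bears it (a point fixed in the world has none). Each returns a list of dicts, best first, with "confidence" (0 to 1); they miss things now and then, are a little off and sometimes report something else, mostly with a low value. They report only what shows in the picture. A call takes as long as a camera call. They do not tell look-alikes from the thing itself.
- trace(name, camera): "mask" (480x640 bool, what is visible of it) and "rect" ([centre column, centre row, width, height] in pixels, round what is visible of it).
- tip_of(name, camera): "xy" ([column, row] in pixels: a listed point, or the origin of a listed thing).
The state is a dict: "time": time; "joints": joint angles; "joint_velocities": joint speeds; "tau": joint torques, N m; "ee_pos": TCP position; "tool_rot": TCP orientation; "contact_force": force on the tool from outside, world axes, zero at the start; "wrist_torque": the same for the moment, N m; "opening": finger opening in m.
Only numpy, scipy, OpenCV 4.12 (cv2) and the standard library are available. Lean on these libraries where they do the work, as an engineer would, in place of code of your own. Each camera call takes 0.05 s, during which the arm holds its last target.

## Working session

There is one attempt and no reset: what is moved stays moved. The work goes in short steps, Python scripts to look and compute and a shell command to move; the robot and the scene stay as the last step left them, time stands still between calls to the robot, and variables do not carry over. Pictures are saved under pics/ and viewed, and the job is handed in when it is done.

```bash
mkdir -p pics; ls
python3 - <<'E'
from rig import status, optics
import cv2
o=status.get_obs(); print({k:(v if not hasattr(v,'round') else v) for k,v in o.items()})
for n in ["side","top","wrist"]:
    im=optics.capture(n); cv2.imwrite(f"pics/{n}0.png",im[:,:,::-1]); print(n,optics.camera_params(n))
E
```

```text
pics
{'time': 0.0, 'joints': array([-1.38768854,  0.70708578, -0.0276025 ,  1.4849733 ,  0.0220252 ,
        0.95087488, -0.07549291]), 'joint_velocities': array([-9.26754961e-05,  8.29108541e-05,  2.35642007e-04, -1.27725819e-03,
       -1.42975034e-03, -1.66906602e-03, -2.78424559e-04]), 'tau': array([ 1.61320572e-04, -8.83201432e+01,  1.23460192e+00, -2.36174673e+01,
        1.69398141e-02,  6.42712985e-03,  2.69610109e-05]), 'ee_pos': array([0.12813992, 0.56030787, 0.24784352]), 'tool_rot': array([ 1.12162183e-01,  9.93689778e-01, -5.18409175e-04, -2.75428286e-05]), 'contact_force': array([-0.68199076,  0.06865122,  0.63114279]), 'wrist_torque': array([-0.00391621,  0.01410949,  0.02064256]), 'opening': 0.08557676765924235}
side {'intrinsics': array([[472.34972057,   0.        , 320.57234834],
       [  0.        , 472.34972057, 239.01811664],
       [  0.        ,   0.        ,   1.        ]]), 'eye': array([ 0.13439235, -0.90827891,  0.78729873]), 'rotation': array([ 0.44604229, -0.0989227 , -0.17186733,  0.87276698])}
top {'intrinsics': array([[472.62840252,   0.        , 324.58279209],
       [  0.        , 472.62840252, 243.78469782],
       [  0.        ,   0.        ,   1.        ]]), 'eye': array([0.3043916 , 0.0161995 , 1.19379546]), 'rotation': array([-0.07008062,  0.08106837,  0.74084189, -0.66307611])}
wrist {'intrinsics': array([[371.64829954,   0.        , 320.57324937],
       [  0.        , 371.64829954, 240.62877205],
       [  0.        ,   0.        ,   1.        ]]), 'eye': array([0.05327733, 0.57678493, 0.37279903]), 'rotation': array([-0.12031243, -0.09504904,  0.61618359,  0.77253374])}
```

View pics/side0.png

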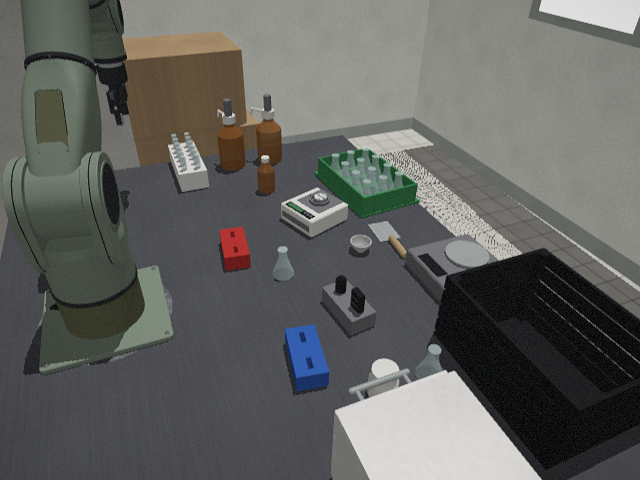

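View pics/top0.png

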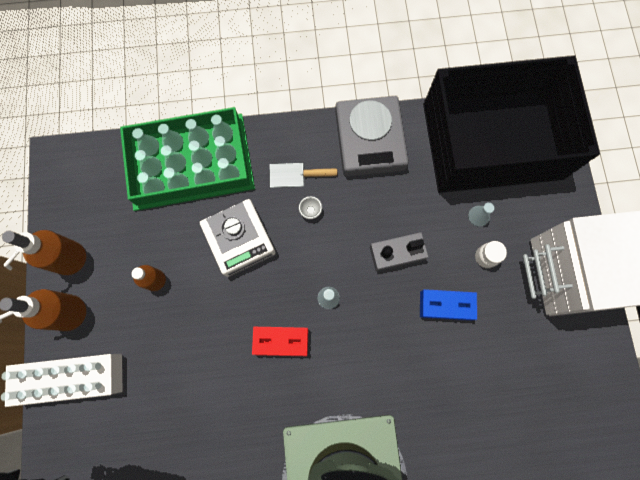

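View pics/wrist0.png

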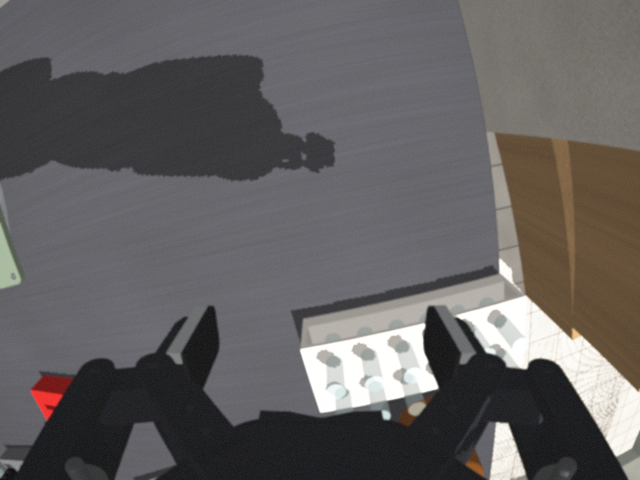

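The side view shows the grey stand at (348,305), with red and blue look-alikes at (235,248) and (306,358). The meter is at (314,210). In the top view the stand is at (400,252), with its flat key at (416,243) and the round punch at (387,252). The cap is at (233,227).

```bash
cat > h.py <<'E'
import numpy as np, cv2
from scipy.spatial.transform import Rotation as R
from rig import status, optics, trace, tip_of
def ray(cam,px,P=None):
    P=P or optics.camera_params(cam); K=P['intrinsics']; u=(px[0]-K[0,2])/K[0,0]; v=(px[1]-K[1,2])/K[1,1]
    if cam=='wrist':
        r=np.hypot(u,v); s=np.sin(r)/r if r>1e-9 else 1; d=np.array([u*s,-v*s,-np.cos(r)])
    else: d=np.array([u,-v,-1.])
    d=R.from_quat(P['rotation']).apply(d/np.linalg.norm(d)); return P['eye'],d
def onz(cam,px,z,P=None):
    e,d=ray(cam,px,P); return e+d*(z-e[2])/d[2]
def proj(cam,p,P=None):
    P=P or optics.camera_params(cam); K=P['intrinsics']
    c=R.from_quat(P['rotation']).inv().apply(np.asarray(p)-P['eye']); x,y,z=c[0],-c[1],-c[2]
    if cam=='wrist':
        t=np.arctan2(np.hypot(x,y),z); n=np.hypot(x,y); x,y=x/n*t,y/n*t
    else: x,y=x/z,y/z
    return np.array([K[0,0]*x+K[0,2],K[1,1]*y+K[1,2]])
def tri(obs):
    A=np.zeros((3,3));b=np.zeros(3)
    for e,d in obs:
        M=np.eye(3)-np.outer(d,d);A+=M;b+=M@e
    p=np.linalg.solve(A,b); return p,[np.linalg.norm((np.eye(3)-np.outer(d,d))@(p-e)) for e,d in obs]
E
python3 - <<'E'
from h import *
np.set_printoptions(precision=4,suppress=True)
ims={}
for c in ['top','side']:
    im=optics.capture(c); ims[c]=im
res={}
for n in ['key_grip','neck','stand','meter','punch','flask','dish','amber','pot','scoop','flask2']:
    for c in ['top','side']:
        l=tip_of(n,c)
        for k in l[:3]: print(n,c,np.array(k['xy']),round(k['confidence'],2))
        if l: res[n,c]=l[0]['xy']
    if (n,'top') in res and (n,'side') in res:
        p,e=tri([ray(c,res[n,c]) for c in ['top','side']]); print('   ',n,p,np.array(e))
cv2.imwrite('pics/crop.png',np.hstack([cv2.resize(ims['top'][215:285,360:440],(400,350),interpolation=2),cv2.resize(ims['side'][265:335,310:390],(400,350),interpolation=2)])[:,:,::-1])
cv2.imwrite('pics/cropm.png',np.hstack([cv2.resize(ims['top'][195:280,195:280],(400,400),interpolation=2),cv2.resize(ims['side'][170:240,275:355],(400,400),interpolation=2)])[:,:,::-1])
E
```

```text
key_grip top [416.3 242.4] 0.73
neck top [231.2 228.9] 0.74
neck side [315.9 198.1] 0.97
    neck [0.6078 0.209  0.0678] [0.0025 0.0025]
stand top [448.1 304.1] 0.94
stand top [394.7 256.1] 0.55
stand side [345.6 310.9] 0.89
stand side [304.6 366.3] 0.78
stand side [237.2 254.7] 0.58
    stand [ 0.4108 -0.2934  0.1217] [0.0469 0.0469]
meter top [238.  242.4] 0.94
meter top [385.2 256.2] 0.25
meter side [357.6 317.2] 0.62
meter side [314.3 219.5] 0.57
meter side [390.3 238.3] 0.3
    meter [ 0.7716  0.2789 -0.5624] [0.0475 0.0475]
punch top [384.2 258.4] 0.47
punch side [340.9 300.3] 0.56
    punch [ 0.511  -0.165   0.0109] [0.0054 0.0054]
flask top [477.  216.6] 0.9
flask top [325.8 299.5] 0.7
flask side [426.4 377.9] 0.95
flask side [282.6 273.3] 0.91
    flask [ 0.5921 -0.4244 -0.0068] [0.0007 0.0007]
dish top [309.3 209.1] 0.58
dish side [356.3 247.9] 0.66
    dish [0.6524 0.014  0.0074] [0.0052 0.0052]
amber top [153.3 278.1] 0.89
amber top [411.2 250.5] 0.7
amber side [265.9 188. ] 0.95
    amber [0.5178 0.4238 0.0067] [0.0029 0.0029]
pot top [484.1 256.8] 0.9
pot side [377.9 393.8] 0.79
    pot [ 0.4818 -0.4222 -0.0052] [0.0024 0.0024]
scoop top [301.8 172.4] 0.94
scoop top [486.2 255.6] 0.7
scoop top [416.9 242.3] 0.5
scoop side [390.3 239.2] 0.55
    scoop [0.7614 0.0222 0.0019] [0.0013 0.0013]
flask2 top [477.  216.6] 0.9
flask2 top [325.8 299.5] 0.7
flask2 side [426.4 377.9] 0.95
flask2 side [282.6 273.3] 0.91
    flask2 [ 0.5921 -0.4244 -0.0068] [0.0007 0.0007]
```

View pics/crop.png

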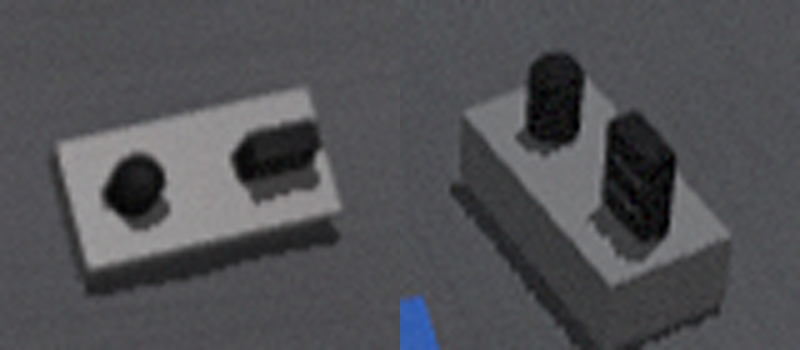

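View pics/cropm.png

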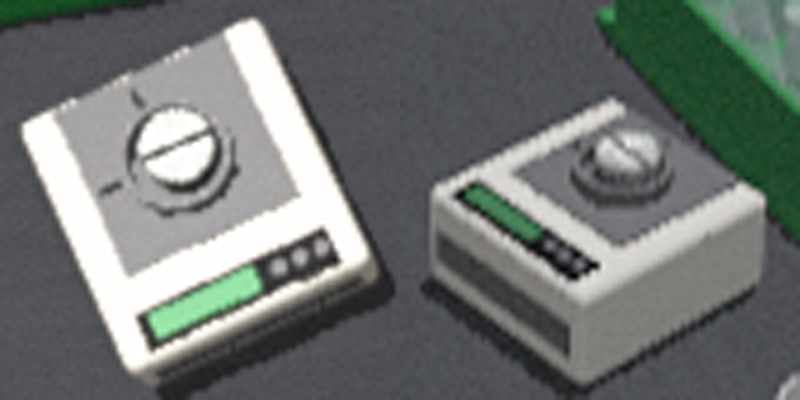

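The crop confirms it: on the grey stand the flat handle (the key) is in the right-hand pocket at (416,243), and the round punch is in the left one. Next I compute the poses.

Run:
```python
from h import *
np.set_printoptions(precision=4,suppress=True)
c=np.array([(58,143),(308,88),(342,212),(90,268)])/5-.5*0+np.array([360,215])-0.4
P=[onz('top',q,0.042) for q in c]; P=np.array(P); print(P, P.mean(0)); 
d=lambda a,b:np.linalg.norm(P[a]-P[b]); print(d(0,1),d(1,2),d(2,3),d(3,0))
u=(P[1]-P[0]+P[2]-P[3]);print('long axis deg',np.degrees(np.arctan2(u[1],u[0])))
# side corners: (465,112),(615,285),(730,238)  top face
s=np.array([(465-400,112),(615-400,285),(730-400,238)])/5+np.array([310,265])-.4
print(np.array([onz('side',q,0.042) for q in s]))
k=400/85
c=np.array([(22,122),(250,18),(388,275),(135,375)])/k+195-.4
P=np.array([onz('top',q,0.055) for q in c]); print(P,P.mean(0),d(0,1),d(1,2),d(2,3),d(3,0))
u=(P[0]-P[3]+P[1]-P[2]);print('x axis deg',np.degrees(np.arctan2(u[1],u[0])))
s=np.array([(137,160),(218,128)])/k+195-.4
S=np.array([onz('top',q,0.071) for q in s]);v=S[0]-S[1];print('slot',S,np.degrees(np.arctan2(v[1],v[0])))
kg=onz('top',(416.3,242.4),.067);print('kg',kg)
```

```text
[[ 0.5422 -0.1317  0.042 ]
 [ 0.5564 -0.2601  0.042 ]
 [ 0.492  -0.2672  0.042 ]
 [ 0.4779 -0.139   0.042 ]] [ 0.5171 -0.1995  0.042 ]
0.129272955322967 0.06486226287574574 0.12890069830136308 0.06478015279600705
long axis deg -83.70755441870585
[[ 0.4801 -0.1375  0.042 ]
 [ 0.4965 -0.266   0.042 ]
 [ 0.5571 -0.259   0.042 ]]
[[0.644  0.2881 0.055 ]
 [0.6882 0.1639 0.055 ]
 [0.5405 0.1031 0.055 ]
 [0.5024 0.2376 0.055 ]] [0.5938 0.1982 0.055 ] 0.1318728726005727 0.15972348388061705 0.1397886694849923 0.15032119051196896
x axis deg 21.050865207215264
slot [[0.6122 0.226  0.071 ]
 [0.6248 0.183  0.071 ]] 106.23039175018309
kg [ 0.5269 -0.2383  0.067 ]
```

```bash
python3 -m crank '[45,-15,10,0,0,-3.6,85, 90,-35,20,0,0,-7.2,85, 135,-60,30,0,0,-10.8,85, 180,-90,30,0,0,-14.4,85, 222,-122,30,0,0,-18,85, 260,-158,30,0,0,-21.6,85, 295,-195,30,0,0,-25.2,85, 325,-235,30,0,0,-28.8,85, 352,-275,30,0,0,-32.4,85, 372,-315,30,0,0,-36,85]'
```

```text
time: 2.35
ee_pos: [0.4987, 0.2486, 0.2782]
tool_rot: [0.415, 0.91, 0.0, 0.0]
contact_force: [0.2, 0.2, -0.5]
opening: 0.085
```

Run:
```python
from h import *
im=optics.capture('wrist'); cv2.imwrite('pics/w1.png',im[:,:,::-1]); o=status.get_obs(); print(o['ee_pos'],R.from_quat(o['tool_rot']).as_matrix()[:,1],optics.camera_params('wrist'))
```

```text
[0.50247127 0.24011635 0.27844259] [ 0.7635395  0.6457602 -0.0010979] {'intrinsics': array([[371.64829954,   0.        , 320.57324937],
       [  0.        , 371.64829954, 240.62877205],
       [  0.        ,   0.        ,   1.        ]]), 'eye': array([0.45277185, 0.29889783, 0.40288784]), 'rotation': array([-0.14668707, -0.05302998,  0.33991533,  0.92743102])}
```

View pics/w1.png

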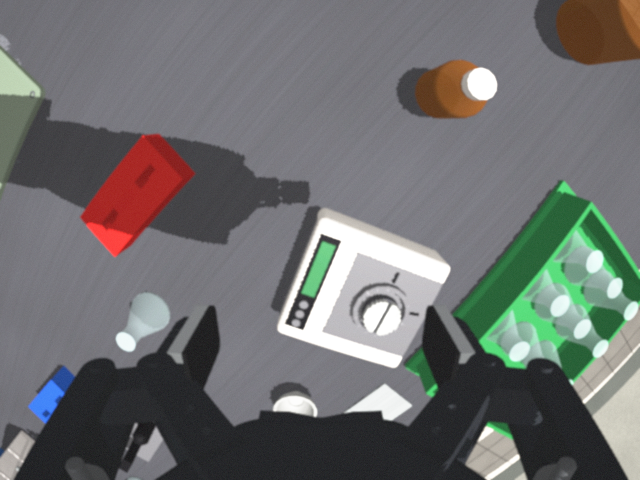

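The wrist view shows the meter (365,285) and its cap slot (382,316) clearly. I'll measure them now from a still pose.

```bash
python3 -m crank '[0,0,0,0,0,0,85,0,0,0,0,0,0,85]'
python3 - <<'E'
from h import *
import pickle
P=optics.camera_params('wrist');im=optics.capture('wrist');pickle.dump((im,P),open('w2.pkl','wb')); print(status.get_obs()['ee_pos'])
for n in ['neck','meter']:
  print(n,[(k['xy'],k['confidence']) for k in tip_of(n,'wrist')][:2])
cv2.imwrite('pics/w2.png',cv2.resize(im[190:380,260:460],(800,760),interpolation=2)[:600,:,::-1][:, :])
cv2.imwrite('pics/w2b.png',cv2.resize(im[270:360,330:430],(600,540),interpolation=2)[:,:,::-1])
E
```

```text
time: 2.6
ee_pos: [0.5027, 0.2397, 0.2785]
tool_rot: [0.421, 0.907, -0.002, 0.002]
contact_force: [-1.3, 1.4, 0.0]
opening: 0.085
[0.50210924 0.24090568 0.27845472]
neck [([386.3, 301.4], 0.68), ([303.6, 389.4], 0.41)]
meter [([361.9, 273.8], 0.91)]
```

View pics/w2.png

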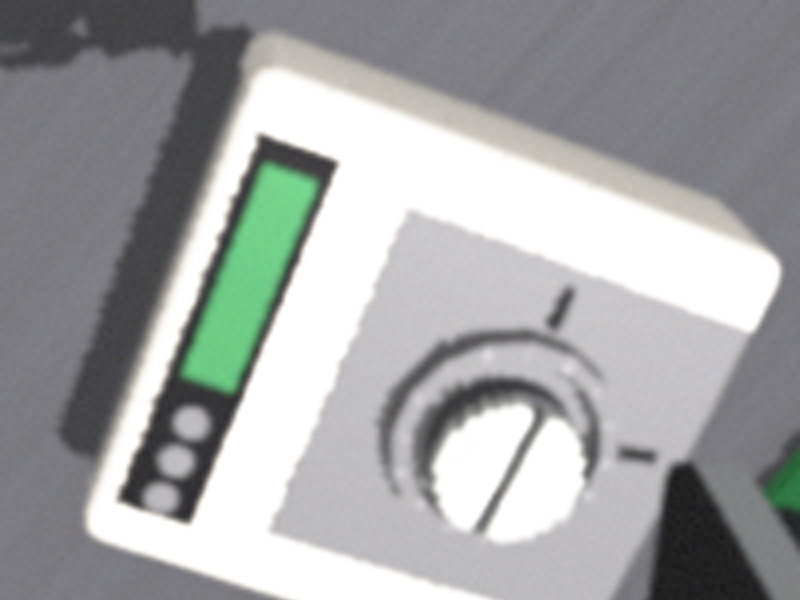

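View pics/w2b.png

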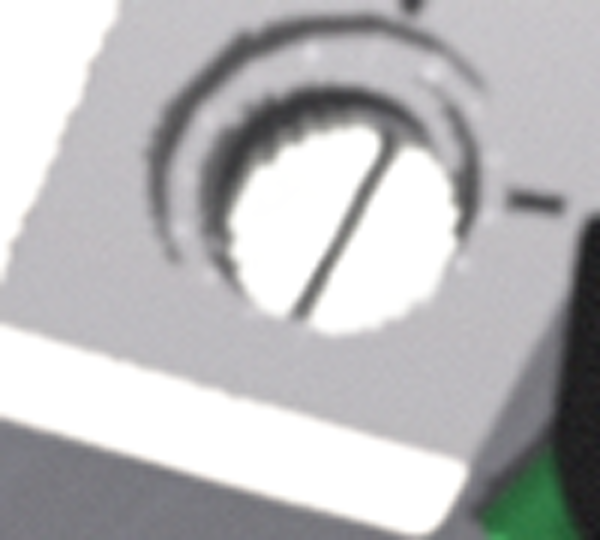

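Run:
```python
from h import *
import pickle
np.set_printoptions(precision=4,suppress=True)
im,P=pickle.load(open('w2.pkl','rb'))
f=lambda x,y:(330+x/6-.4,270+y/6-.4)
a=onz('wrist',f(390,133),.071,P);b=onz('wrist',f(298,320),.071,P);c=onz('wrist',f(345,229),.071,P)
print(a,b,c,np.linalg.norm(a-b)); v=a-b; print('slot heading',np.degrees(np.arctan2(v[1],v[0])))
print('diam',np.linalg.norm(onz('wrist',f(228,229),.071,P)-onz('wrist',f(462,229),.071,P)))
g=lambda x,y:(260+x/4-.4,190+y/4-.4)
# gray panel edges / meter top corners
for p in [(262,65),(782,262),(85,525)]: print(onz('wrist',g(*p),.055,P))
a=onz('wrist',g(408,210),.055,P);b=onz('wrist',g(272,530),.055,P);c=onz('wrist',g(748,332),.055,P)
print('panel y heading',np.degrees(np.arctan2(*(a-b)[[1,0]])),'x heading',np.degrees(np.arctan2(*(c-a)[[1,0]])))
a=onz('wrist',g(265,70),.055,P);b=onz('wrist',g(90,515),.055,P);c=onz('wrist',g(780,255),.055,P)
print('edge y',np.degrees(np.arctan2(*(a-b)[[1,0]])),'x',np.degrees(np.arctan2(*(c-a)[[1,0]])))
```

```text
[0.6136 0.2228 0.071 ] [0.6267 0.1867 0.071 ] [0.6204 0.2049 0.071 ] 0.03834551287328592
slot heading 109.95062292998756
diam 0.04077187474718663
[0.5061 0.2416 0.055 ]
[0.6428 0.2906 0.055 ]
[0.5515 0.1147 0.055 ]
panel y heading 110.21811271320286 x heading 20.05732950704852
edge y 109.29992038287739 x 20.678960370461397
```

```bash
python3 -m crank '[2,-45,0,0,0,-3.4,85, 4,-90,0,0,0,-6.8,85, 6,-135,0,0,0,-10.2,85, 8,-180,0,0,0,-13.6,85, 10,-225,0,0,0,-17,85, 12,-270,0,0,0,-20.4,85, 14,-315,0,0,0,-23.8,85, 16,-360,0,0,0,-27.2,85, 18,-405,0,0,0,-30.6,85, 18,-450,0,0,0,-34,85]'; python3 -m crank '[2,-55,0,0,0,0,85,2,-55,0,0,0,0,85,2,-55,0,0,0,0,85]'
python3 - <<'E'
from h import *
import pickle
P=optics.camera_params('wrist');im=optics.capture('wrist');pickle.dump((im,P),open('w3.pkl','wb')); o=status.get_obs();print(o['ee_pos'],R.from_quat(o['tool_rot']).as_matrix())
for n in ['key_grip','stand','punch']:
  print(n,[(k['xy'],k['confidence']) for k in tip_of(n,'wrist')][:2])
cv2.imwrite('pics/w3.png',im[:,:,::-1])
E
```

```text
time: 3.75
ee_pos: [0.5202, -0.2088, 0.2784]
tool_rot: [0.667, 0.745, -0.002, 0.001]
contact_force: [0.2, 0.5, 0.2]
opening: 0.085
time: 4.05
ee_pos: [0.5224, -0.2638, 0.2781]
tool_rot: [0.667, 0.745, -0.001, 0.001]
contact_force: [-0.4, 0.6, -0.1]
opening: 0.0848
[ 0.52271279 -0.26248033  0.278191  ] [[-1.12683582e-01  9.93630915e-01 -1.24457791e-04]
 [ 9.93626468e-01  1.12682701e-01 -3.00849497e-03]
 [-2.97530937e-03 -4.62672545e-04 -9.99995467e-01]]
key_grip [([325.2, 177.9], 0.87), ([362.4, 330.7], 0.7)]
stand [([322.3, 138.3], 0.58), ([190.1, 217.4], 0.58)]
punch [([324.3, 104.5], 0.71)]
```

View pics/w3.png

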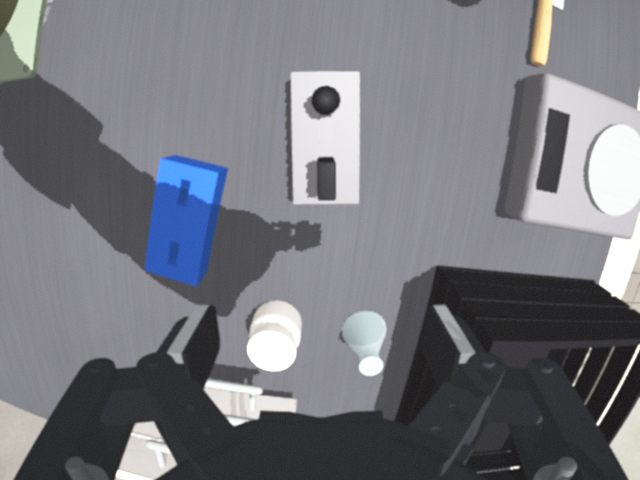

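The stand is at (325,138). The key's handle top is at about (326,178) and the punch is at (325,100). I'll refine these with crops.

Run:
```python
from h import *
import pickle
np.set_printoptions(precision=4,suppress=True)
im,P=pickle.load(open('w3.pkl','rb'))
cv2.imwrite('pics/w3b.png',cv2.resize(im[140:220,280:370],(720,640),interpolation=2)[:600,:,::-1])
q=[(292,71.5),(359.5,71.5),(358.5,204),(292,204)]
S=np.array([onz('wrist',p,.042,P) for p in q]);print(S,S.mean(0),np.linalg.norm(S-np.roll(S,1,0),axis=1))
u=(S[0]-S[3]+S[1]-S[2]);h=np.degrees(np.arctan2(u[1],u[0]));print('stand y heading',h)
y=u/np.linalg.norm(u); print('pocket',S.mean(0)-.035*y)
print('kg',onz('wrist',(325.2,177.9),.067,P),onz('wrist',(325.2,177.9),.092,P))
```

```text
[[ 0.4815 -0.1384  0.042 ]
 [ 0.5452 -0.131   0.042 ]
 [ 0.5604 -0.2606  0.042 ]
 [ 0.4948 -0.2681  0.042 ]] [ 0.5205 -0.1995  0.042 ] [0.1304 0.0641 0.1306 0.0661]
stand y heading 96.27887162280237
pocket [ 0.5243 -0.2343  0.042 ]
kg [ 0.5239 -0.2349  0.067 ] [ 0.5232 -0.2314  0.092 ]
```

View pics/w3b.png

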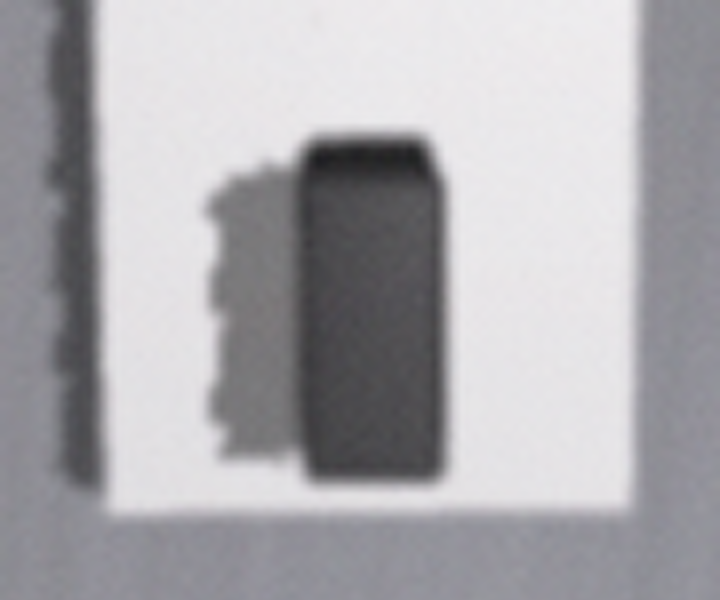

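```bash
python3 -m crank '[1,28,-45,0,0,0,85, 1.6,28,-90,0,0,0,85, 1.6,28,-125,0,0,0,85, 1.6,28,-150,0,0,0,85, 1.6,28,-170,0,0,0,85, 1.6,28,-190,0,0,0,85, 1.6,28,-203,0,0,0,85, 1.6,28,-210,0,0,0,85, 1.6,28,-210,0,0,0,85, 1.6,28,-210,0,0,0,85]' 80
python3 - <<'E'
from h import *
im=optics.capture('wrist');cv2.imwrite('pics/w4.png',im[:,:,::-1])
E
```

```text
time: 5.25
ee_pos: [0.5248, -0.2339, 0.0693]
tool_rot: [0.666, 0.746, -0.001, 0.002]
contact_force: [0.2, 0.0, -0.1]
opening: 0.085
```

View pics/w4.png

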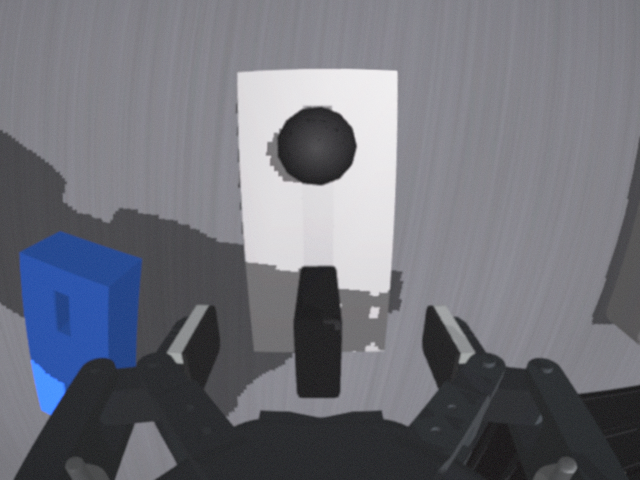

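The handle (318,335) is centred between the pads (195 and 447). Closing now.

```bash
python3 -m crank '[0,0,0,0,0,0,10,0,0,0,0,0,0,10,0,0,0,0,0,0,10,0,0,0,0,0,0,10,0,0,0,0,0,0,10,0,0,0,0,0,0,10,0,0,0,0,0,0,10,0,0,0,0,0,0,10]' 80
python3 - <<'E'
from h import *
P=optics.camera_params('wrist');im=optics.capture('wrist');cv2.imwrite('pics/w5.png',im[:,:,::-1])
o=status.get_obs();print(o)
E
```

```text
time: 6.1
ee_pos: [0.5249, -0.234, 0.0696]
tool_rot: [0.666, 0.746, -0.001, 0.002]
contact_force: [-1.2, 0.6, 5.5]
opening: 0.0148
{'time': 6.15, 'joints': array([ 0.29382147,  0.96695397,  0.13650426,  1.65538776, -0.21695454,
        0.53120636,  0.67330321]), 'joint_velocities': array([ 0.00256013,  0.00087428,  0.00109583,  0.00012552,  0.0029092 ,
        0.00157649, -0.00032864]), 'tau': array([ 6.99202088e-02, -9.31106973e+01,  5.28100803e+00, -1.43128985e+01,
        5.36506719e-03, -3.92219704e-01, -2.25472148e-03]), 'ee_pos': array([ 0.5248478 , -0.23401995,  0.06957275]), 'tool_rot': array([ 0.66562243,  0.74628595, -0.00092918,  0.00178914]), 'contact_force': array([-1.36482448,  0.78685163,  5.51923089]), 'wrist_torque': array([0.15115454, 0.25202588, 0.00690896]), 'opening': 0.015301257093950676}
```

View pics/w5.png

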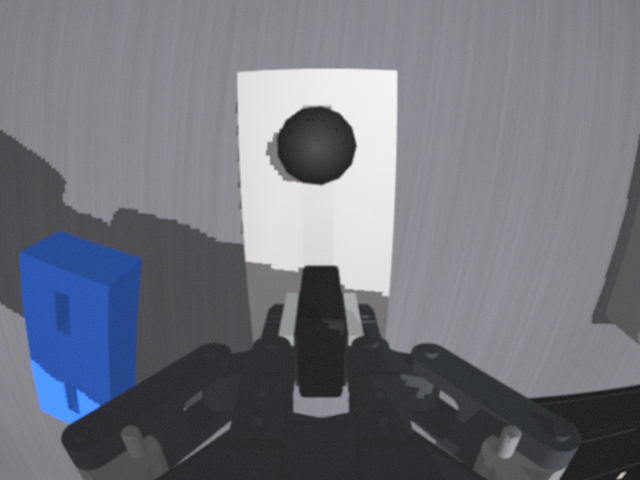

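```bash
python3 -m crank '[0,0,5,0,0,0,10,0,0,15,0,0,0,10,0,0,30,0,0,0,10,0,0,50,0,0,0,10,0,0,70,0,0,0,10,0,0,95,0,0,0,10,0,0,120,0,0,0,10,0,0,150,0,0,0,10,0,0,180,0,0,0,10,0,0,180,0,0,0,10]' 80
python3 - <<'E'
from h import *
P=optics.camera_params('wrist');im=optics.capture('wrist');cv2.imwrite('pics/w6.png',im[:,:,::-1])
im=optics.capture('side');cv2.imwrite('pics/s6.png',cv2.resize(im[170:330,300:460],(600,600),interpolation=2)[:,:,::-1])
E
```

```text
time: 7.15
ee_pos: [0.5257, -0.2347, 0.2537]
tool_rot: [0.666, 0.746, -0.0, 0.005]
contact_force: [0.3, 0.3, -1.7]
opening: 0.015
```

View pics/w6.png

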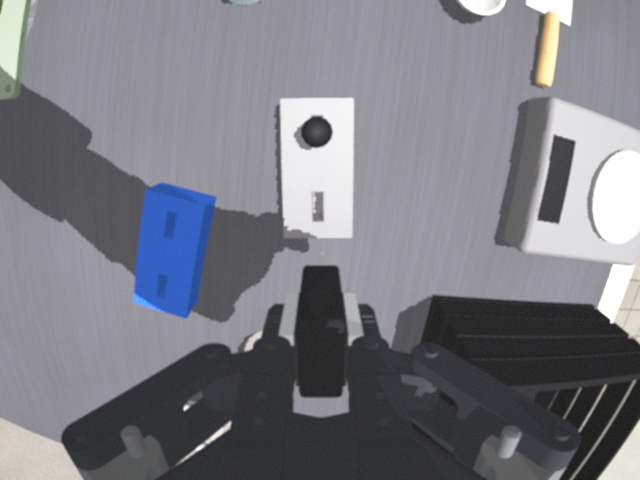

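View pics/s6.png

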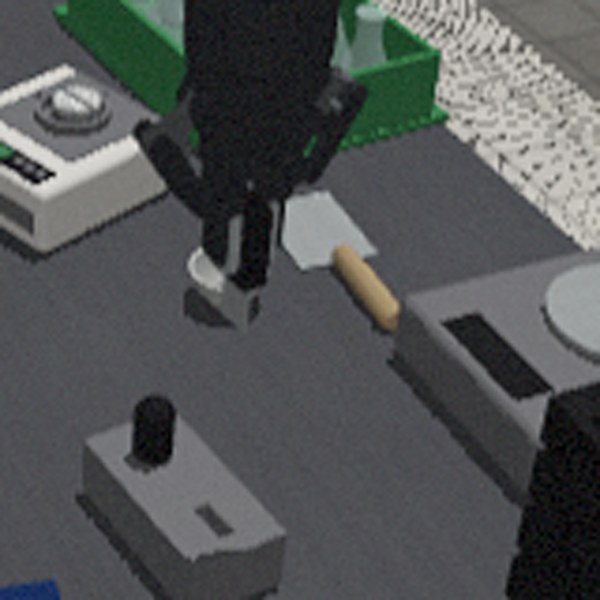

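Run:
```python
from h import *
np.set_printoptions(precision=4,suppress=True)
P=optics.camera_params('wrist');im=optics.capture('wrist');o=status.get_obs();M=R.from_quat(o['tool_rot']).as_matrix();print(o['ee_pos']);print(M)
cv2.imwrite('pics/w7.png',cv2.resize(im[180:250,270:370],(800,560),interpolation=2)[:,:,::-1])
e=P['eye']-o['ee_pos'];print('cam in tool',M.T@e)
```

```text
[ 0.5246 -0.2339  0.2494]
[[-0.1139  0.9935  0.0011]
 [ 0.9935  0.1139 -0.0036]
 [-0.0037  0.0007 -1.    ]]
cam in tool [ 0.0764  0.0006 -0.1256]
```

View pics/w7.png

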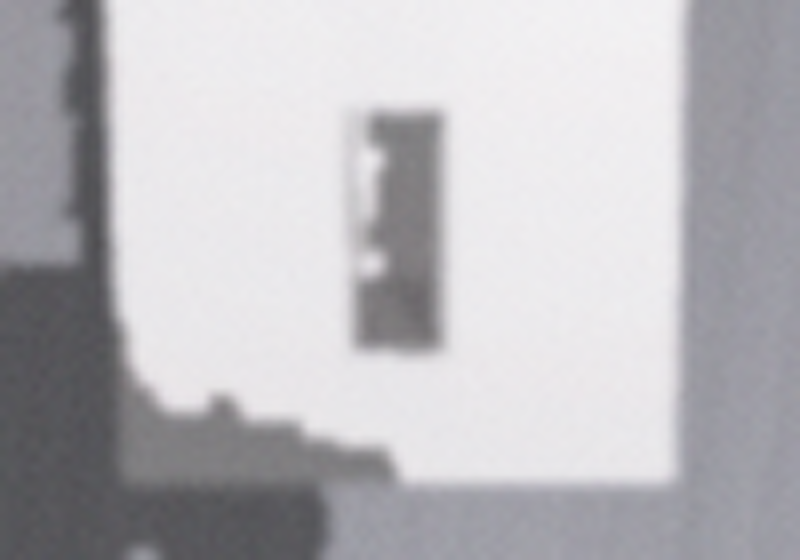

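Run:
```python
from h import *
np.set_printoptions(precision=4,suppress=True)
P=optics.camera_params('wrist')
g=lambda x,y:(270+x/8-.4,180+y/8-.4)
c=[onz('wrist',g(*p),.042,P) for p in [(346,112),(443,112),(352,350),(441,350)]]
print(np.array(c),np.mean(c,0)); u=c[0]+c[1]-c[2]-c[3];print(np.degrees(np.arctan2(u[1],u[0])))
```

```text
[[ 0.5167 -0.22    0.042 ]
 [ 0.5276 -0.2187  0.042 ]
 [ 0.5204 -0.2477  0.042 ]
 [ 0.5307 -0.2466  0.042 ]] [ 0.5239 -0.2333  0.042 ]
96.97149393315158
```

```bash
python3 -m crank '[5,25,0,0,0,1.5,10, 17,65,0,0,0,3,10, 30,110,0,0,0,4.5,10, 43,155,0,0,0,6,10, 57,200,0,0,0,7.5,10, 71,245,0,0,0,9,10, 85,290,0,0,0,10.5,10, 98,330,-10,0,0,12,10, 110,365,-30,0,0,13.5,10, 116,383,-55,0,0,13.5,10]' 80; python3 -m crank '[0,0,0,0,0,0,10,0,0,0,0,0,0,10,0,0,0,0,0,0,10,0,0,0,0,0,0,10]' 80;  python3 - <<'E'
from h import *
import pickle
np.set_printoptions(precision=4,suppress=True)
P=optics.camera_params('wrist');im=optics.capture('wrist');o=status.get_obs();M=R.from_quat(o['tool_rot']).as_matrix();print(o['ee_pos']);print(M)
pickle.dump((im,P),open('w8.pkl','wb'))
cv2.imwrite('pics/w8.png',im[:,:,::-1])
px=proj('wrist',[.6204,.2049,.071],P);print(px)
E
```

```text
time: 8.3
ee_pos: [0.6406, 0.1527, 0.1928]
tool_rot: [0.572, 0.82, -0.0, 0.001]
contact_force: [0.5, -1.1, -2.1]
opening: 0.0147
time: 8.7
ee_pos: [0.6409, 0.1516, 0.194]
tool_rot: [0.572, 0.82, -0.0, 0.002]
contact_force: [-0.7, 0.3, -0.5]
opening: 0.0153
[0.6409 0.1518 0.1938]
[[-0.3451  0.9385  0.0025]
 [ 0.9385  0.3451 -0.0019]
 [-0.0026  0.0017 -1.    ]]
[318.5198 154.3298]
```

View pics/w8.png

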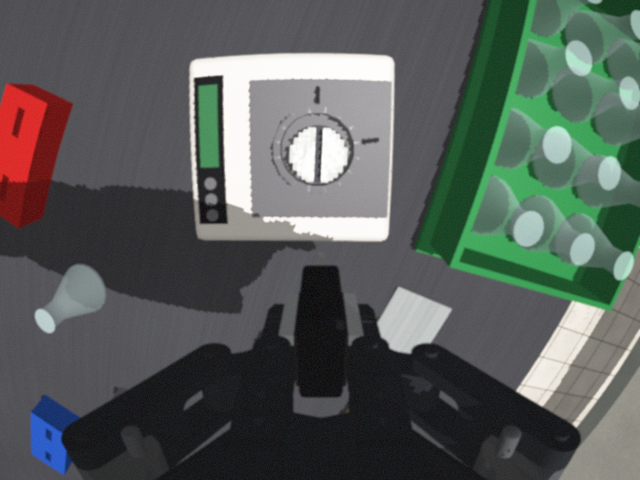

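The cap sits at (319,154), exactly where predicted, and its slot runs nearly vertical in the picture, parallel to the key. I'll zoom in.

Run:
```python
from h import *
import pickle
im,P=pickle.load(open('w8.pkl','rb'))
cv2.imwrite('pics/w8b.png',cv2.resize(im[104:204,268:368],(600,600),interpolation=2)[:,:,::-1])
```

```text
(no output)
```

View pics/w8b.png

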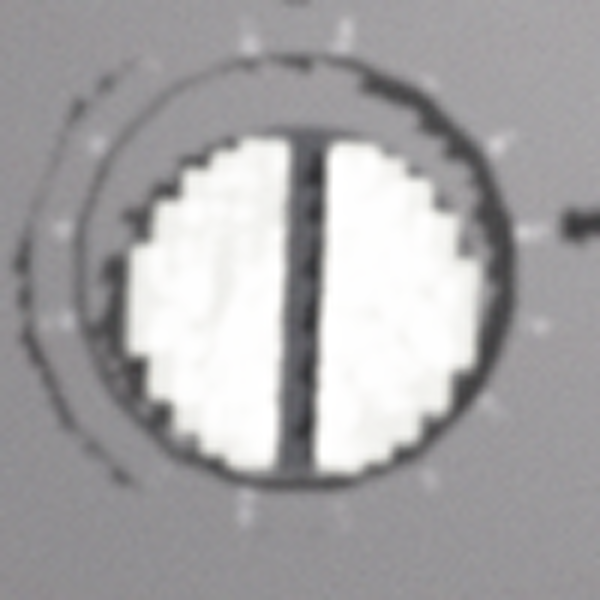

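Run:
```python
from h import *
import pickle
np.set_printoptions(precision=4,suppress=True)
im,P=pickle.load(open('w8.pkl','rb'))
g=lambda x,y:(268+x/6-.4,104+y/6-.4)
z=.071
c=np.array([onz('wrist',g(*p),z,P) for p in [(308.5,140),(297.5,470),(128,304),(482,304),(303.5,304)]])
print(c); u=c[0]-c[1];print('slot',np.degrees(np.arctan2(u[1],u[0])),np.linalg.norm(u),np.linalg.norm(c[2]-c[3]))
print('width',np.linalg.norm(onz('wrist',g(285,304),z,P)-onz('wrist',g(322,304),z,P)))
# neck ring outer/inner circle at z=.065: left 78 right 515 ; top 58
d=np.array([onz('wrist',g(*p),.065,P) for p in [(78,270),(515,270)]]);print('inner?',np.linalg.norm(d[0]-d[1]),d.mean(0))
```

```text
[[0.6144 0.2222 0.071 ]
 [0.626  0.1871 0.071 ]
 [0.6019 0.1983 0.071 ]
 [0.6387 0.2118 0.071 ]
 [0.6202 0.2049 0.071 ]]
slot 108.25528777816331 0.036960762558164134 0.03915379246832179
width 0.004084260349721887
inner? 0.049444989013210046 [0.6181 0.208  0.065 ]
```

```bash
python3 -m crank '[-10,26,0,0,0,-1,10, -20,53,0,0,0,-1.9,10, -20,53,-15,0,0,-1.9,10, -20,53,-35,0,0,-1.9,10, -20,53,-50,0,0,-1.9,10, -20,53,-52,0,0,-1.9,10, -20,53,-52,0,0,-1.9,10, -20,53,-52,0,0,-1.9,10]' 80;  python3 - <<'E'
from h import *
np.set_printoptions(precision=4,suppress=True)
for i in range(3):
  im=optics.capture('wrist');o=status.get_obs();M=R.from_quat(o['tool_rot']).as_matrix();x=M[:,0];print(o['ee_pos'],np.degrees(np.arctan2(x[1],x[0])),M[:,2],o['contact_force'])
cv2.imwrite('pics/w9.png',im[:,:,::-1])
im=optics.capture('side');cv2.imwrite('pics/s9.png',cv2.resize(im[130:250,260:380],(600,600),interpolation=2)[:,:,::-1])
im=optics.capture('top');cv2.imwrite('pics/t9.png',cv2.resize(im[180:280,180:300],(720,600),interpolation=2)[:,:,::-1])
E
```

```text
time: 9.55
ee_pos: [0.6213, 0.2047, 0.143]
tool_rot: [0.586, 0.81, 0.001, 0.002]
contact_force: [0.2, -0.2, -0.9]
opening: 0.0152
[0.6213 0.2047 0.143 ] 108.27923688492389 [ 0.0039 -0.0014 -1.    ] [-0.1411 -0.3423 -0.3545]
[0.6212 0.2047 0.1428] 108.28359687865849 [ 0.0037 -0.0015 -1.    ] [-0.0667 -0.3125 -1.5685]
[0.6212 0.2048 0.1426] 108.28641967408129 [ 0.0034 -0.0016 -1.    ] [-0.4437  0.4162 -1.2455]
```

View pics/w9.png

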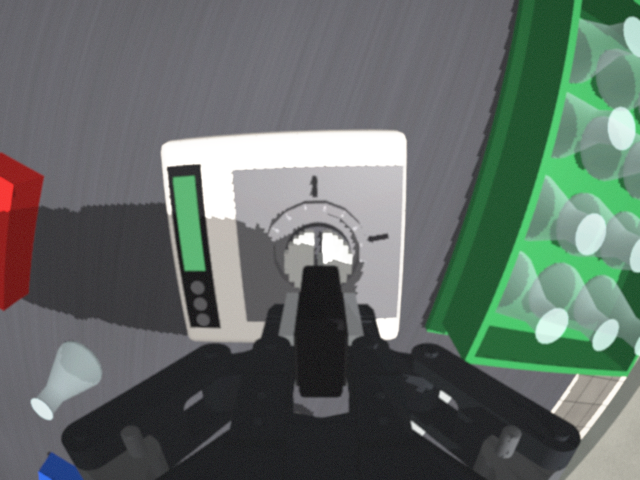

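View pics/s9.png

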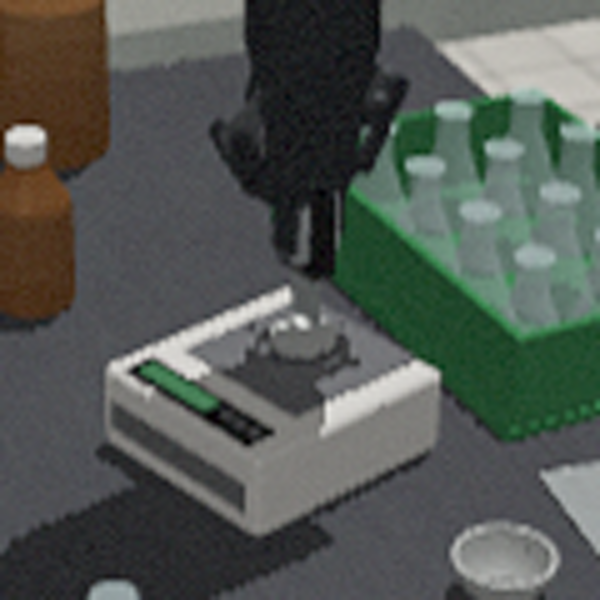

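```bash
python3 -m crank '[-0.3,0,-3,0,0,0,10,-0.3,0,-6,0,0,0,10,-0.3,0,-9,0,0,0,10,-0.3,0,-11,0,0,0,10,-0.3,0,-12,0,0,0,10,-0.3,0,-12,0,0,0,10]' 80;python3 -m crank '[0,0,-1,0,0,0,10,0,0,-1,0,0,0,10]' 80; python3 -m crank '[0,0,-1,0,0,0,10,0,0,-1,0,0,0,10]' 80
```

```text
time: 10.4
ee_pos: [0.6207, 0.2048, 0.1301]
tool_rot: [0.586, 0.811, 0.0, 0.002]
contact_force: [-0.2, -1.0, -0.7]
opening: 0.0148
time: 10.6
ee_pos: [0.6207, 0.2048, 0.129]
tool_rot: [0.586, 0.811, 0.0, 0.002]
contact_force: [0.4, -0.9, -1.1]
opening: 0.015
time: 10.8
ee_pos: [0.6207, 0.2048, 0.128]
tool_rot: [0.586, 0.811, 0.0, 0.002]
contact_force: [0.7, 0.7, -0.6]
opening: 0.0149
```

```bash
for i in 1 2 3; do python3 -m crank '[0,0,-0.8,0,0,0,10,0,0,-1,0,0,0,10]' 80 | grep -E "ee_pos|force"; done
```

```text
ee_pos: [0.6206, 0.2048, 0.1269]
contact_force: [-0.2, -1.1, -0.4]
ee_pos: [0.6206, 0.2048, 0.1258]
contact_force: [0.0, 0.1, -1.3]
ee_pos: [0.6207, 0.2048, 0.125]
contact_force: [-1.2, -0.7, 6.0]
```

Contact is at a tip height of about 65.5 mm. That matches the slot floor, so the blade is in the slot. Now I press gently.

```bash
for i in 1 2; do python3 -m crank '[0,0,-0.5,0,0,0,10,0,0,-1,0,0,0,10,0,0,-1,0,0,0,10]' 80 | grep -E "ee_pos|force"; done;python3 - <<'E'
from h import *
im=optics.capture('wrist');cv2.imwrite('pics/w10.png',im[:,:,::-1]); print(status.get_obs()['wrist_torque'])
E
```

```text
ee_pos: [0.6209, 0.2048, 0.1244]
contact_force: [-2.1, -0.9, 6.9]
ee_pos: [0.6211, 0.2049, 0.1238]
contact_force: [-1.0, 0.0, 6.5]
[-0.1538813   0.36179161  0.0591866 ]
```

View pics/w10.png

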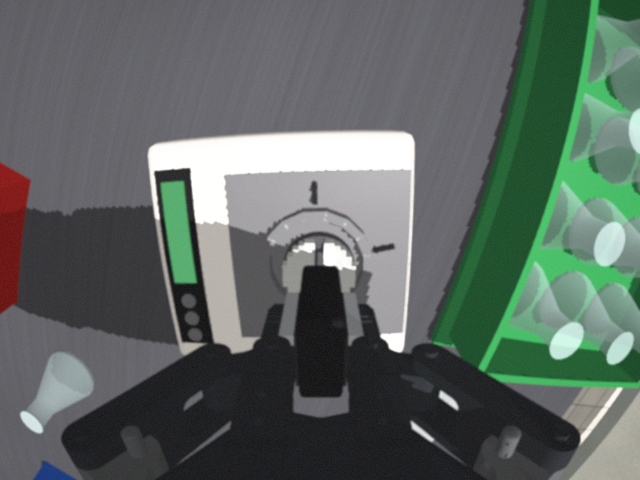

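```bash
for i in 1 2 3; do python3 -m crank '[-0.1,0,-0.5,0,0,0,10,-0.1,0,-1,0,0,0,10,-0.1,0,-1.2,0,0,0,10]' 80 | grep -E "ee_pos|force"; done
```

```text
ee_pos: [0.6212, 0.2049, 0.1231]
contact_force: [-0.8, -0.2, 8.4]
ee_pos: [0.6213, 0.2049, 0.1224]
contact_force: [-1.5, -1.0, 9.7]
ee_pos: [0.6215, 0.2049, 0.1219]
contact_force: [-1.8, -0.2, 10.3]
```

```bash
python3 -m crank '[-0.3,0,-1,0,0,0,10,-0.3,0,-1.2,0,0,0,10,-0.3,0,-1.2,0,0,-3,10,-0.3,0,-1.2,0,0,-6,10,-0.3,0,-1.2,0,0,-9,10]' 80
python3 - <<'E'
from h import *
o=status.get_obs();M=R.from_quat(o['tool_rot']).as_matrix();x=M[:,0];print(np.degrees(np.arctan2(x[1],x[0])),M[:,2],o['wrist_torque'],o['joints'])
E
```

```text
time: 13.45
ee_pos: [0.6216, 0.205, 0.1214]
tool_rot: [0.648, 0.761, 0.002, 0.003]
contact_force: [-2.1, -0.4, 11.1]
opening: 0.0154
99.16664590677762 [ 0.00753599 -0.00135884 -0.99997068] [-0.25823212  0.41705436  0.0991646 ] [-0.46975547  0.99491336  0.23760069  1.3089591  -0.25828355  0.86073937
 -0.00941614]
```

```bash
python3 -m crank '[-0.3,0,-0.8,0,0.2,-4,10,-0.3,0,-0.8,0,0.4,-8,10,-0.3,0,-0.8,0,0.4,-12,10,-0.3,0,-0.8,0,0.4,-16,10,-0.3,0,-0.8,0,0.4,-20,10]' 80
python3 - <<'E'
from h import *
o=status.get_obs();M=R.from_quat(o['tool_rot']).as_matrix();x=M[:,0];print(np.degrees(np.arctan2(x[1],x[0])),M[:,2],o['wrist_torque'])
im=optics.capture('wrist');cv2.imwrite('pics/w11.png',im[:,:,::-1])
E
```

```text
time: 13.95
ee_pos: [0.6215, 0.205, 0.1214]
tool_rot: [0.772, 0.636, -0.0, 0.001]
contact_force: [-1.5, -1.7, 10.2]
opening: 0.0153
79.00977176505982 [ 7.46055711e-04 -2.34374537e-03 -9.99996975e-01] [-0.20233358  0.61953906  0.09511862]
```

View pics/w11.png

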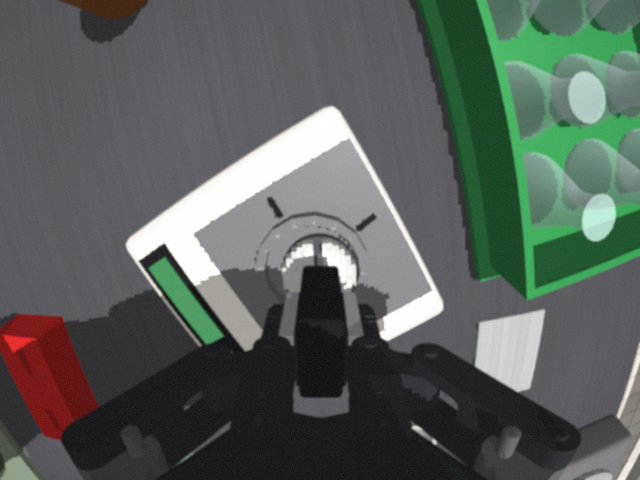

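```bash
python3 -m crank '[-0.1,0,-0.7,0,0,-4,10,-0.1,0,-0.8,0,0,-8,10,-0.1,0,-0.8,0,0,-12,10,-0.1,0,-0.8,0,0,-16,10,-0.1,0,-0.8,0,0,-20,10]' 80;python3 -m crank '[0,0,-0.7,0,0,-4,10,0,0,-0.8,0,0,-8,10,0,0,-0.8,0,0,-12,10,0,0,-0.8,0,0,-16,10,0,0,-0.8,0,0,-20,10]' 80
python3 - <<'E'
from h import *
o=status.get_obs();M=R.from_quat(o['tool_rot']).as_matrix();x=M[:,0];print(np.degrees(np.arctan2(x[1],x[0])),M[:,2],o['wrist_torque'])
E
```

```text
time: 14.5
ee_pos: [0.6216, 0.2051, 0.1212]
tool_rot: [0.872, 0.489, -0.0, 0.001]
contact_force: [-2.6, -0.0, 10.5]
opening: 0.0151
time: 15.0
ee_pos: [0.6217, 0.2053, 0.1211]
tool_rot: [0.944, 0.329, -0.0, 0.001]
contact_force: [-3.0, 0.3, 10.3]
opening: 0.0149
38.433708151264845 [ 1.89896292e-04 -1.73957809e-03 -9.99998469e-01] [-0.01617603  0.82985453  0.15026061]
```

```bash
for i in 1 2 3; do python3 -m crank '[0,0,-0.7,0,0,-2,10,0,0,-0.7,0,0,-4,10]' 80|grep -E "ee_pos|force"
python3 - <<'E'
from h import *
o=status.get_obs();M=R.from_quat(o['tool_rot']).as_matrix();x=M[:,0];print(np.degrees(np.arctan2(x[1],x[0])),M[:,2],o['wrist_torque'])
im=optics.capture('wrist');cv2.imwrite('pics/w12.png',im[:,:,::-1])
E
done
```

```text
ee_pos: [0.6218, 0.2054, 0.121]
contact_force: [-3.1, -0.5, 10.8]
34.35146980819573 [ 5.82627757e-04 -1.47899391e-03 -9.99998737e-01] [-0.06694626  0.89459513  0.09044716]
ee_pos: [0.6219, 0.2055, 0.121]
contact_force: [-2.6, 0.0, 10.4]
30.148980839693795 [ 9.09213480e-04 -1.18456393e-03 -9.99998885e-01] [-0.07703928  0.93320539  0.03407516]
ee_pos: [0.6219, 0.2055, 0.1209]
contact_force: [-3.4, -0.2, 10.4]
25.937484889568864 [ 1.00391137e-03 -9.20161458e-04 -9.99999073e-01] [-0.10360142  1.08994413  0.09861562]
```

View pics/w12.png

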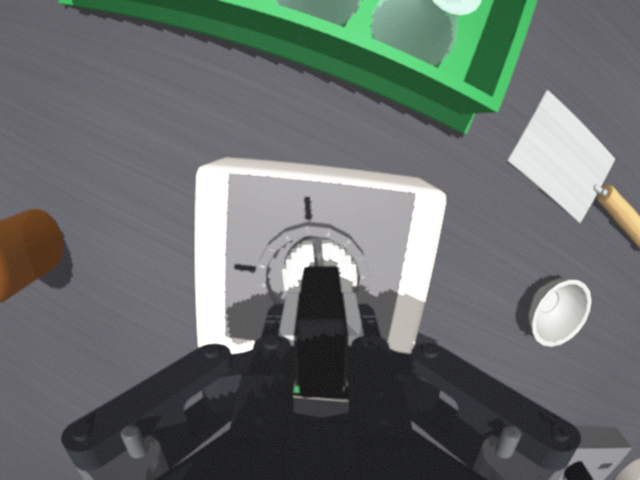

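```bash
python3 -m crank '[0,0,0,0,0,1.5,10,0,0,1,0,0,1.5,10,0,0,2,0,0,1.5,10,0,0,3.5,0,0,1.5,10,0,0,5,0,0,1.5,10,0,0,5,0,0,1.5,10]' 80; python3 -m crank '[0,0,2,0,0,0,10,0,0,5,0,0,0,10,0,0,10,0,0,0,10,0,0,18,0,0,0,10,0,0,30,0,0,0,10,0,0,50,0,0,0,10,0,0,60,0,0,0,10,0,0,60,0,0,0,10]' 80
```

```text
time: 16.35
ee_pos: [0.6219, 0.2056, 0.1259]
tool_rot: [0.972, 0.236, 0.0, 0.001]
contact_force: [0.5, -1.0, -0.9]
opening: 0.0151
time: 17.15
ee_pos: [0.6224, 0.2057, 0.1876]
tool_rot: [0.972, 0.236, 0.002, 0.0]
contact_force: [1.0, -0.5, -1.2]
opening: 0.0152
```

```bash
python3 -m crank '[-25,-13,5,0,0,0,10,-53,-27,10,0,0,0,10,-53,-27,10,0,0,0,10,-53,-27,10,0,0,0,10]' 80
python3 - <<'E'
from h import *
import pickle
P=optics.camera_params('wrist');im=optics.capture('wrist');cv2.imwrite('pics/w13.png',im[:,:,::-1])
pickle.dump((im,P),open('w13.pkl','wb'))
p=proj('wrist',[.6215,.2053,.071],P);print(p);x,y=p.astype(int)
cv2.imwrite('pics/w13b.png',cv2.resize(im[y-50:y+50,x-50:x+50],(600,600),interpolation=2)[:,:,::-1])
E
```

```text
time: 17.55
ee_pos: [0.5693, 0.1789, 0.1976]
tool_rot: [0.972, 0.236, 0.002, 0.0]
contact_force: [1.2, -0.5, -0.5]
opening: 0.0152
[319.21105318 155.02947865]
```

View pics/w13.png

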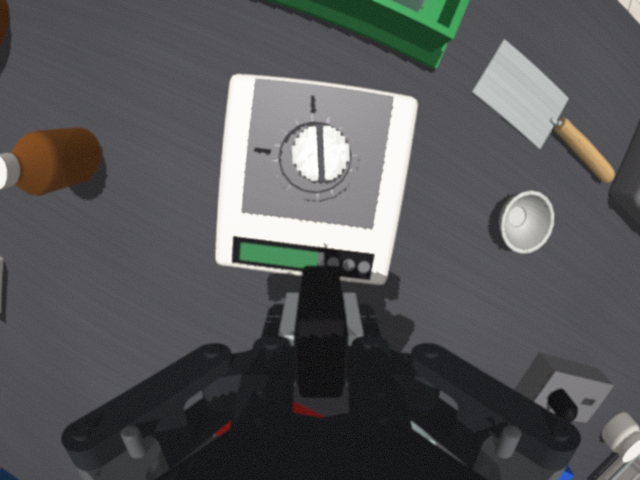

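View pics/w13b.png

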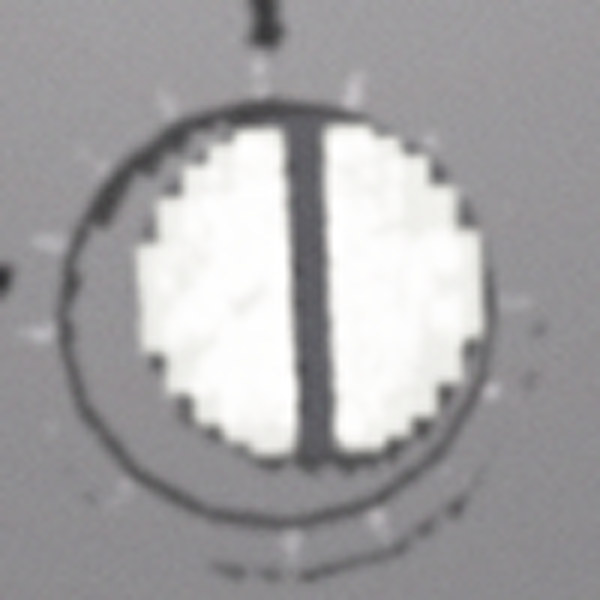

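The cap is locked: its slot heading is about 29°, so q ≈ 1.41. Now I return to the stand.

```bash
python3 -m crank '[-4,-35,20,0,0,6.9,10,-9,-80,40,0,0,13.8,10,-13,-125,52,0,0,20.7,10,-18,-170,52,0,0,27.6,10,-22,-215,52,0,0,34.5,10,-26,-258,52,0,0,41.4,10,-31,-300,52,0,0,48.3,10,-36,-340,52,0,0,55.2,10,-41,-380,52,0,0,62.1,10,-44,-410,52,0,0,69,10]' 80; python3 -m crank '[0,0,0,0,0,0,10,0,0,0,0,0,0,10,0,0,0,0,0,0,10]' 80
python3 - <<'E'
from h import *
np.set_printoptions(precision=4,suppress=True)
P=optics.camera_params('wrist');im=optics.capture('wrist');o=status.get_obs();M=R.from_quat(o['tool_rot']).as_matrix();x=M[:,0];print(o['ee_pos'],np.degrees(np.arctan2(x[1],x[0])),M[:,2])
print((np.array([.5249,-.2340,.0696])-o['ee_pos'])*1000)
cv2.imwrite('pics/w14.png',im[:,:,::-1])
p=proj('wrist',[.5239,-.2333,.042],P);print(p)
x,y=p.astype(int);cv2.imwrite('pics/w14b.png',cv2.resize(im[y-35:y+35,x-40:x+40],(640,560),interpolation=2)[:,:,::-1])
import pickle;pickle.dump((im,P),open('w14.pkl','wb'))
E
```

```text
time: 18.6
ee_pos: [0.5254, -0.2338, 0.2489]
tool_rot: [0.666, 0.746, 0.001, -0.001]
contact_force: [-1.1, -0.6, -2.5]
opening: 0.0149
time: 18.9
ee_pos: [0.5259, -0.2327, 0.2485]
tool_rot: [0.666, 0.746, 0.001, -0.001]
contact_force: [-0.1, 0.2, -0.5]
opening: 0.0152
[ 0.5259 -0.2325  0.2486] 96.53871159865359 [ 0.0008  0.0032 -1.    ]
[  -1.0432   -1.5151 -179.0188]
[317.3977 211.4962]
```

View pics/w14.png

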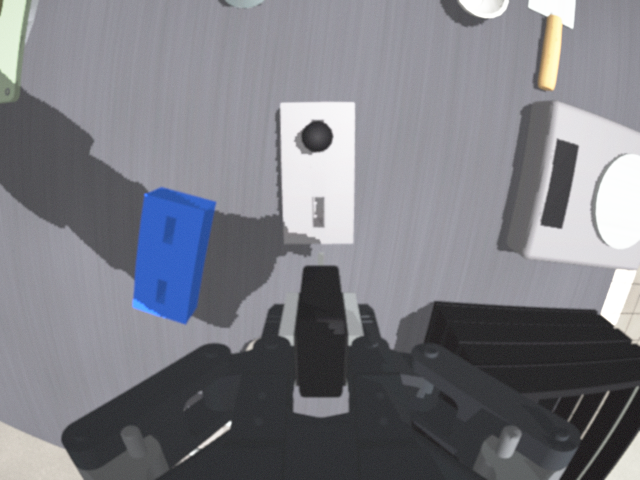

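View pics/w14b.png

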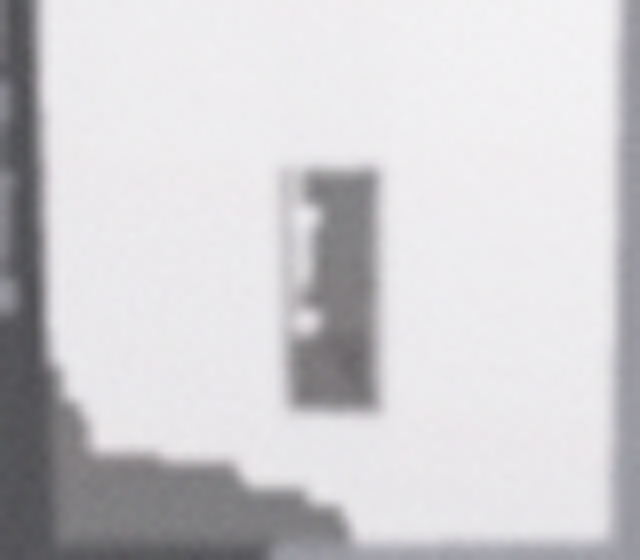

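```bash
python3 -m crank '[-1,-1.5,-35,0,0,0,10,-1,-1.5,-70,0,0,0,10,-1,-1.5,-100,0,0,0,10,-1,-1.5,-122,0,0,0,10,-1,-1.5,-135,0,0,0,10,-1,-1.5,-139,0,0,0,10,-1,-1.5,-140,0,0,0,10,-1,-1.5,-140,0,0,0,10]' 80
python3 - <<'E'
from h import *
np.set_printoptions(precision=4,suppress=True)
im=optics.capture('wrist');o=status.get_obs();M=R.from_quat(o['tool_rot']).as_matrix();x=M[:,0];print(o['ee_pos'],np.degrees(np.arctan2(x[1],x[0])),M[:,2])
print((np.array([.5249,-.2340,.0696])-o['ee_pos'])*1000)
im=optics.capture('side');cv2.imwrite('pics/s14.png',cv2.resize(im[255:345,300:390],(600,600),interpolation=2)[:,:,::-1])
E
```

```text
time: 19.75
ee_pos: [0.5254, -0.234, 0.1095]
tool_rot: [0.666, 0.746, 0.002, -0.0]
contact_force: [0.0, 0.2, -0.7]
opening: 0.0154
[ 0.5254 -0.2341  0.1096] 96.53979432830077 [ 0.002   0.0026 -1.    ]
[ -0.4608   0.0622 -39.9603]
```

View pics/s14.png

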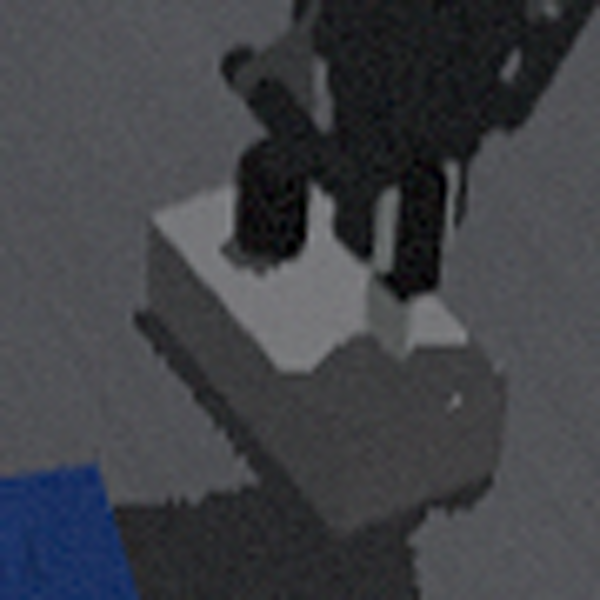

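The blade is hanging just above its pocket, at about (388,320) in the crop. Lowering it in with force checks.

```bash
python3 -m crank '[-0.5,0,-4,0,0,0,10,-0.5,0,-8,0,0,0,10,-0.5,0,-12,0,0,0,10,-0.5,0,-14,0,0,0,10,-0.5,0,-14,0,0,0,10]' 80
```

```text
time: 20.35
ee_pos: [0.5247, -0.2341, 0.0951]
tool_rot: [0.666, 0.746, 0.002, -0.0]
contact_force: [0.2, 0.6, -0.7]
opening: 0.015
```

Tip at 35.5 mm, below the stand's top, with no contact: the blade is in the pocket.

```bash
python3 -m crank '[0,0,-5,0,0,0,10,0,0,-10,0,0,0,10,0,0,-15,0,0,0,10,0,0,-20,0,0,0,10,0,0,-23,0,0,0,10,0,0,-23,0,0,0,10]' 80; python3 -m crank '[0,0,-1.5,0,0,0,10,0,0,-2,0,0,0,10]' 80; python3 -m crank '[0,0,-0.7,0,0,0,10,0,0,-0.7,0,0,0,10]' 80
```

```text
time: 20.95
ee_pos: [0.5245, -0.234, 0.0716]
tool_rot: [0.666, 0.746, 0.001, -0.001]
contact_force: [-0.1, 0.4, -1.4]
opening: 0.0154
time: 21.15
ee_pos: [0.5245, -0.234, 0.0696]
tool_rot: [0.666, 0.746, 0.001, -0.001]
contact_force: [-0.6, 1.3, 4.9]
opening: 0.015
time: 21.35
ee_pos: [0.5246, -0.234, 0.0696]
tool_rot: [0.666, 0.746, 0.002, -0.001]
contact_force: [-2.9, 2.0, 10.4]
opening: 0.0152
```

Seated at exactly the original height. Releasing.

```bash
python3 -m crank '[0,0,0,0,0,0,10,0,0,0,0,0,0,25,0,0,0,0,0,0,50,0,0,0,0,0,0,85,0,0,0,0,0,0,85,0,0,0,0,0,0,85,0,0,0,0,0,0,85,0,0,0,0,0,0,85,0,0,0,0,0,0,85]' 20
python3 - <<'E'
from h import *
im=optics.capture('wrist');cv2.imwrite('pics/w15.png',im[:,:,::-1])
E
```

```text
time: 22.25
ee_pos: [0.5246, -0.234, 0.0696]
tool_rot: [0.666, 0.746, 0.002, -0.001]
contact_force: [0.3, -0.4, -0.2]
opening: 0.0849
```

View pics/w15.png

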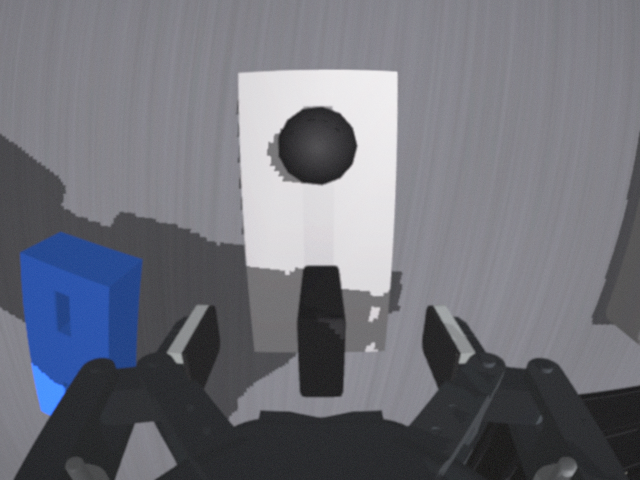

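The key stands upright at (322,333), within about 1 mm of where it started. Rising straight up, then a last check of the key and cap.

```bash
python3 -m crank '[0,0,10,0,0,0,85,0,0,25,0,0,0,85,0,0,50,0,0,0,85,0,0,90,0,0,0,85,0,0,135,0,0,0,85,0,0,180,0,0,0,85,0,-28,209,0,0,0,85,0,-28,209,0,0,0,85,0,-28,209,0,0,0,85]' 20
python3 - <<'E'
from h import *
np.set_printoptions(precision=4,suppress=True)
P=optics.camera_params('wrist');im=optics.capture('wrist');print(status.get_obs()['ee_pos'])
l=tip_of('key_grip','wrist');print([(k['xy'],k['confidence'],onz('wrist',k['xy'],.067,P)) for k in l])
t=optics.capture('top');s=optics.capture('side')
a=cv2.resize(im[140:220,280:370],(360,320),interpolation=2);b=cv2.resize(t[195:280,195:280],(320,320),interpolation=2)
c=cv2.resize(s[170:340,270:400],(360,470))
cv2.imwrite('pics/f1.png',np.hstack([a,b])[:,:,::-1]);cv2.imwrite('pics/f2.png',s[:,:,::-1])
E
```

```text
time: 23.2
ee_pos: [0.5243, -0.2622, 0.2793]
tool_rot: [0.666, 0.746, 0.002, -0.0]
contact_force: [0.2, 0.2, -0.8]
opening: 0.0854
[ 0.5244 -0.2615  0.2785]
[([322.9, 179.4], 0.91, array([ 0.5244, -0.2337,  0.067 ]))]
```

View pics/f1.png

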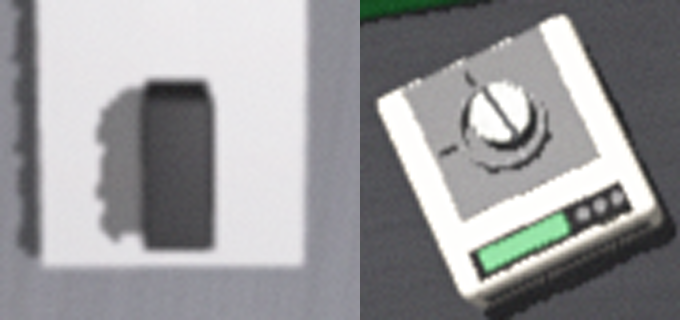

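View pics/f2.png

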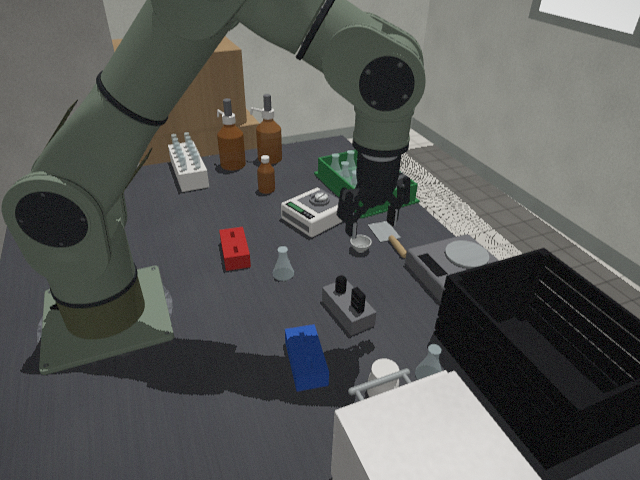

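The key is upright in its pocket, measured at (0.5244, -0.2337); at the start it read (0.5239, -0.2349). The cap's slot points at the locked mark, and the bystanders are where they were. Handing in.

```bash
python3 -c "
from rig import env; print(env.job_done())"
```

```text
the job is handed in; nothing more can be done
None
```

The cap is locked, the key is back in its own pocket, and I handed the job in at about 23 s. It reported no verdict.

**What I did:**
- I took the key from the grey stand, set its blade in the slot, and pressed about 3.5–4 mm.
- I turned the cap about 82° clockwise, let it spring up, returned the key and let it go.
- The highest force I read on the tool was about 11 N during pressing and turning, read between moves and not continuously.

**Last checks:**
- **Cap angle:** the slot heading of about 29° corresponds to a cap angle of roughly 1.41 rad, which is locked. The top camera shows the slot pointing at the locked mark.
- **Cap up:** I judged this only from the contact force falling to zero during lift-off. The pictures can't resolve a 1 mm height difference.
- **Key:** it seated at the same height as at the start, upright, about 1.3 mm from where the camera first measured it.
- **Everything else:** the bystanders look unmoved in the side view, and the gripper is open and clear of everything.

None of the checks failed or disagreed. The cap's mount probably crept about 1 mm sideways while pressed.

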